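# Unlock the cigar length gauge and hold it out at its second

### The job

The telescoping cigar length gauge on the bench is locked shut: take the stylus out of its wooden stand, push the small red button sunk in the top of the gauge with the stylus tip until the slide jumps out a little, and stand the stylus back upright in its stand. Then grip the gauge's black handle and pull it straight out, past the first stop, all the way to the second stop, and finish while still holding it fully extended there, since its springs would draw it back. Leave the cigar, the lighter and the notepad lying where they are.

Things in the scene. Friction and masses are not known exactly. Their poses are not given: they have to be found in the camera images.
- gauge: Telescoping gauge fixed to the bench. Wooden board 240 x 64 x 12 mm (x = -140 to 100 mm), on it an aluminium tube 26 mm thick, axis 36 mm above the bench. Origin on the bench under the tube; +x is the pull-out direction, z up. Grey block 38 x 38 mm at x = 50 mm, top at 65 mm. From its front come a brass middle tube (shut, it ends at x = 95 mm) and a steel slide with a black handle.
- button_well (a point): Mouth centre of the round well (16 mm wide) in the top of the gauge's grey block, 65 mm above the bench, x = 50 mm in the gauge's frame. The red spring button (14 mm) lies in it, its top 6 mm below the mouth; too narrow for the fingers. Press straight down: 1.5 N at first, 4 N at 5 mm, where the latch lets go; bottoms at 7 mm (5 N).
- button_press (a joint): How far the red button is pressed down (m), 0 to 0.007. The latch lets go at about 0.005; the slide then jumps out and keeps the button down afterwards, at about 0.005.
- first_travel (a joint): Travel of the slide out of the middle tube (m): 0 shut, 0.060 the first stop. While locked it reads 0 to 0.001 and cannot be pulled. Unlocked, a spring kicks it out to about 0.010-0.016; from there it pulls back harder the farther out, up to about 5 N at the first stop.
- second_travel (a joint): Travel of the middle tube out of the fixed tube (m): 0 shut, 0.060 the second stop. It follows once the slide is at the first stop and the pull passes about 6 N; about 9.5 N at the second stop. Let go, both parts spring back. At the second stop the handle is 120 mm from its shut place (247 mm along x of the gauge).
- gauge_handle (a point): Centre of the black handle, an upright block on the slide's end: 22 mm along the pull, 20 mm across it (grip across this), 50 mm high, from 16 to 66 mm above the bench (this point at 41 mm). Shut, it is at x = 127 mm in the gauge's frame, its back face 21 mm ahead of the middle tube's end. Axes parallel to the gauge's.
- gauge_slide: The steel slide with the black handle, one rigid piece. Its origin coincides with the gauge's origin when shut and moves along the gauge's x with the handle; use gauge_handle to grip it.
- stand: Wooden block 56 x 56 x 45 mm fixed to the bench, the stylus stand. Origin at the centre of its underside. An upright hole 12 mm across with a bevelled mouth goes right through its middle.
- stand_hole (a point): Centre of the mouth of the hole in the stand, on its top face, 45 mm above the bench.
- stylus: Stylus 110 mm long, about 40 g: steel pin 6 mm thick, 40 mm long; above it a brass flange 22 mm wide, 5 mm thick; then a round light wooden handle 16 mm thick, 45 to 110 mm above the tip. Origin at the pin's tip, z points up the handle. It starts upright, pin down in the stand's hole, flange resting on the stand, tip 5 mm above the bench.
- cigar_a: Loose cigar with a red band, 20 mm thick, 152 mm long, lying near the gauge; leave it. Origin at the centre of its underside.
- lighter_a: Loose red lighter, 73 x 50 x 14 mm, lying near the gauge; leave it. Origin at the centre of its underside.
- pad: Loose notepad, 140 x 99 x 13 mm, lying on the bench; leave it. Origin at the centre of its underside.
Things that resemble listed ones, but are neither listed nor needed, are in the scene too. Leave any pink or turquoise look-alike of the stand alone.

How it is judged:
On the way, in this order (a step that is already met when the one before it is completed fails the run):
1. the stylus presses the button in its well until the slide jumps out (contact force between stylus and gauge above 0.5 N and value of joint each of button_press, first_travel above 0.004 m), for 0.02 s.
2. the stylus stands upright in its stand again, let go (horizontal distance between stylus and stand below 0.008 m and height (world z) of stylus below 0.012 m and angle between stylus's own z axis and vertical below 0.2 rad and contact force between the fingers and stylus below 0.1 N), for 0.2 s.
3. the gripper has pulled the slide to the first stop (value of joint first_travel above 0.053 m and contact force between the fingers and gauge_slide above 2 N), for 0.02 s.
At the end, for the whole second after the job is handed in: Fingers hold the handle (over 2 N), slide within 6 mm of the first stop, middle tube within 7 mm of the second; stylus in its stand (8 mm of centre, tip below 12 mm, lean under 0.2 rad); cigar, lighter and notepad moved under 30 mm (value of joint first_travel above 0.054 m and value of joint second_travel above 0.053 m and contact force between the fingers and gauge_slide above 2 N and contact force between stylus and gauge below 0.1 N and horizontal distance between stylus and stand below 0.008 m and height (world z) of stylus below 0.012 m and angle between stylus's own z axis and vertical below 0.2 rad and distance of each of cigar_a, lighter_a, pad from where it was at the start of the episode below 0.03 m); the arm keeps its last pose, push and grip.
It fails at once if the cigar, the lighter or the notepad is pushed more than 30 mm (distance of any of cigar_a, lighter_a, pad from where it was at the start of the episode above 0.03 m).
It also fails if it takes over 72 s, if anything falls off the work surface, if the arm or the gripper's body presses on something with over 40 N, if the wrist force passes 120 N, or if a joint passes its speed limit or range.

### The arm

A 6-joint arm with a two-finger parallel gripper is mounted at the origin on a cart in front of the work surface, level with it; the furniture and walls round the work are solid. World frame = base frame: x ahead of the robot, y to its left, z up, the work surface at z = 0. Lengths are in m, angles in rad, forces in N, time in s.
With the tool pointing down it reaches from about 0.3 to 0.825 m from the base axis. Payload 5.4 kg.
Tool frame: the origin (TCP) lies midway between the tips of the shut fingers; the grasp point (between the pads) lies 19 mm behind it; z points along the fingers, x is the direction in which the jaws open and shut, and the axes are right-handed (so a half turn about z gives the same grasp; the last joint's range is limited). The gripper opens to 92 mm and grips with 3 to 60 N. Pads are 20 mm wide; open, the fingers measure 128 mm over their backs; the gripper's body (75 mm by 189 mm) begins 69 mm behind the grasp point.
Start: joints at [0.985, 0.158, 1.597, -0, 1.386, -0.21], TCP at [0.211, 0.535, 0.215] pointing down, gripper open.
Joint ranges: [-2.91, 2.91], [-0.94, 2.29], [0.18, 2.7], [-1.29, 4.43], [0.17, 2.64], [-3, 3]. Speed limits (rad/s): [2.57, 2.57, 3.14, 3.14, 3.14, 3.14].

### API

Orientations are given as [roll, pitch, yaw] about the fixed x, y, z axes, in that order (R = Rz(yaw) Ry(pitch) Rx(roll)).
In Python, from bench import robot gives the robot as it stands.
- The arm moves only by the tool step_arm, never from a script. Its argument "increments" is text: rows parted by semicolons, each of 7 numbers parted by spaces: the opening in per cent of the stroke, from 0 (shut) to 100 (fully open), then the shift along the world's x, y, z in mm, then the turn, a rotation vector about the world's x, y, z in degrees. In form: gripper tx ty tz ax ay az; .... A call has 1 to 12 rows; each row shifts and turns the pose as measured when the row begins; what a row does not reach is not made up. A row lasts 1/8 s, in which the tool goes at most 62.5 mm and 10.7 degrees, less where a joint would pass 70% of its speed; a pose out of reach is approached as far as the arm can. A call with a gripper value outside its range is refused whole. The fingers move at their own pace and stop on an object; "grip_force" is the grip in N (left out, the last holds). Time passes only in rows, so rows that do not move let the fingers close. It gives the time, the measured TCP pose, the force and the opening at its end, in the units of the state.
- robot.observe(): the state, without advancing time (a new reading comes with each control period).
- robot.snapshot(name): name is "scene" or "top"; returns a dict with "frame" (420x560x3 uint8, red, green, blue), "z_map" (420x560 float32, m along the optical axis (not along the pixel's ray), 0 where there is no reading), "vfov" (degrees; the focal length in pixels is half the picture's height over the tangent of half this angle, whatever the lens; pixels are square), "cx", "cy" (the principal point, pixels), "dist" ([k1, k2, p1, p2, k3] as OpenCV has them; the pictures are not rectified), "world_to_cam" (4x4, takes a point from world to camera coordinates). Camera axes: x right, y up, looking along -z (the intrinsics and any distortion apply to the point x, -y, -z); pixel columns grow to the right and rows downward; lengths in m; the calibration is good to about 2 mm. A picture is of the moment at which its call begins.
- robot.hand_in(): hands the job in, once; it reports no verdict.
Trained networks look in the newest picture that a camera, given by its name, has taken for a name from the list of things; names that differ only in an ending like _2 or _b are one class to them, and where a whole thing is asked for, a point or a joint stands for the part that bears it (a point fixed in the world has none). Each returns a list of dicts, best first, with "confidence" (0 to 1); they miss things now and then, are a little off and sometimes report something else, mostly with a low value. They report only what shows in the picture. A call takes as long as a camera call. They do not tell look-alikes from the thing itself.
- robot.regions_of(camera, query): "mask" (420x560 bool, what is visible of it).
- robot.pinpoint(camera, query): "point" ([x, y, z] in m, in world coordinates, good to about 4 mm: a listed point, or the origin of a listed thing).
The state is a dict: "t": time; "q": joint angles; "qvel": joint speeds; "joint_torque": joint torques, N m; "eef_pos": TCP position; "tool_rot": TCP orientation; "contact_force": force on the tool from outside, world axes, zero at the start; "moment": the same for the moment, N m; "width": opening from 0.0 (shut) to 1.0 (fully open).
Only numpy, scipy, OpenCV 4.12 (cv2) and the standard library are available. Lean on these libraries where they do the work, as an engineer would, in place of code of your own. Each camera call takes 0.05 s, during which the arm holds its last target.

## Working session

There is one attempt and no reset: what is moved stays moved. The work goes in short steps, Python scripts to look and compute and a tool call to move; the robot and the scene stay as the last step left them, time stands still between calls to the robot, and variables do not carry over. Pictures are saved under pics/ and viewed, and the job is handed in when it is done.

Besides the shell and the picture viewer there is one more tool, called after "Request:" as name(argument=value, ...) on one line, values as JSON. step_arm: Moves the arm, as the interface text tells. Its arguments: {"type":"object","properties":{"increments":{"type":"string"},"grip_force":{"type":"number"}},"required":["increments"]}

```bash
mkdir -p pics
cat > h.py <<'E'
import numpy as np, cv2
from bench import robot
def cam(s):
    H,W=s["frame"].shape[:2]; f=H/2/np.tan(np.radians(s["vfov"])/2)
    K=np.array([[f,0,s["cx"]],[0,f,s["cy"]],[0,0,1.]]); return K,np.array(s["dist"],float),np.array(s["world_to_cam"])
def cloud(s):
    K,d,T=cam(s); H,W=s["z_map"].shape
    u,v=np.meshgrid(np.arange(W),np.arange(H))
    p=cv2.undistortPoints(np.stack([u,v],-1).reshape(-1,1,2).astype(np.float64),K,d).reshape(H,W,2)
    z=s["z_map"]; P=np.stack([p[...,0]*z,-p[...,1]*z,-z,np.ones_like(z)],-1)
    Pw=P@np.linalg.inv(T).T; Pw=Pw[...,:3]; Pw[z<=0]=np.nan; return Pw
def proj(s,X):
    K,d,T=cam(s); X=np.atleast_2d(X); c=(np.c_[X,np.ones(len(X))]@T.T)[:,:3]*[1,-1,-1]
    return cv2.projectPoints(c,np.zeros(3),np.zeros(3),K,d)[0].reshape(-1,2)
def save(s,n): cv2.imwrite("pics/"+n,cv2.cvtColor(s["frame"],cv2.COLOR_RGB2BGR))
E
python3 - <<'E'
from h import *
for c in ("scene","top"):
    s=robot.snapshot(c); save(s,c+"0.png"); np.save(c+"0.npy",cloud(s)); print(c,s["vfov"],s["cx"],s["cy"],s["dist"])
    for q in ("gauge","button_well","gauge_handle","stand","stand_hole","stylus","cigar_a","lighter_a","pad"):
        try:
            for r in robot.pinpoint(c,q)[:4]: print(q,np.round(r["point"],3),round(r["confidence"],2),proj(s,r["point"]).round())
        except Exception as e: print(q,e)
print(robot.observe())
E
```

```text
scene 43.97605539606241 281.4341882336695 214.4131757905137 [-0.14681099  0.          0.          0.          0.        ]
gauge [ 0.507 -0.083 -0.002] 0.62 [[223. 257.]]
gauge [0.531 0.043 0.039] 0.62 [[266. 240.]]
button_well [ 0.52  -0.033  0.062] 0.95 [[239. 244.]]
gauge_handle [0.533 0.044 0.039] 0.7 [[267. 241.]]
stand [ 0.341 -0.034 -0.   ] 0.88 [[216. 204.]]
stand [0.54  0.297 0.004] 0.83 [[345. 214.]]
stand [0.345 0.408 0.001] 0.81 [[345. 152.]]
stand [0.598 0.406 0.   ] 0.66 [[386. 216.]]
stand_hole [0.476 0.409 0.043] 0.94 [[368. 176.]]
stand_hole [0.35  0.402 0.046] 0.83 [[345. 146.]]
stand_hole [0.543 0.298 0.047] 0.74 [[347. 207.]]
stand_hole [0.592 0.406 0.047] 0.56 [[387. 206.]]
stylus [0.543 0.298 0.004] 0.58 [[345. 215.]]
cigar_a [ 0.393 -0.198 -0.   ] 0.93 [[171. 240.]]
lighter_a [ 0.639 -0.045  0.001] 0.75 [[254. 290.]]
pad [0.368 0.263 0.002] 0.59 [[308. 174.]]
top 45.521808883074364 287.209626581392 210.24342014355548 [0.03470025 0.         0.         0.         0.        ]
gauge [ 0.511 -0.084  0.001] 0.71 [[366. 204.]]
gauge_handle [0.533 0.044 0.042] 0.64 [[31
[... 561 characters left out ...]
263 -0.002] 0.9 [[230. 261.]]
{'t': 1.0, 'q': array([ 9.84924415e-01,  1.58387104e-01,  1.59700755e+00, -3.20928136e-05,
        1.38621363e+00, -2.10106361e-01]), 'qvel': array([-7.44319998e-04, -8.45517917e-04, -1.01628309e-03, -5.48049143e-04,
        2.21486345e-03,  4.19351710e-05]), 'joint_torque': array([ 5.43562874e-04, -3.85585320e+01, -3.22366333e+01,  7.02219433e-02,
        3.06474022e-02, -4.28247006e-05]), 'eef_pos': array([0.21103469, 0.53484605, 0.21460461]), 'tool_rot': array([3.14156506e+00, 2.18632632e-05, 1.19503667e+00]), 'contact_force': array([-0.49583234, -0.43685655, -0.4614884 ]), 'moment': array([ 0.02175997, -0.03752311,  0.03346802]), 'width': 1.0010840744908318}
```

View pics/scene0.png

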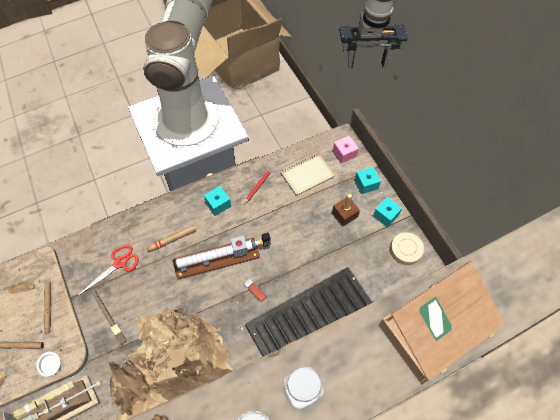

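View pics/top0.png

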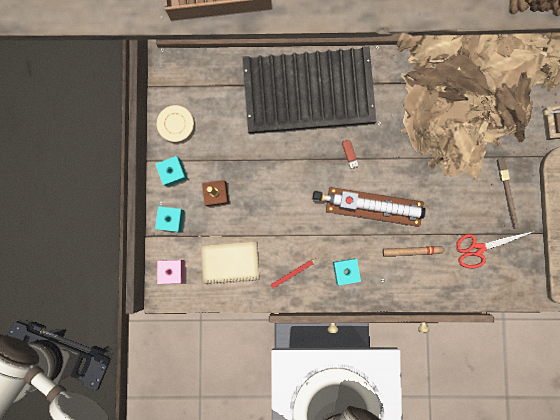

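Run:
```python
import cv2,numpy as np
a=cv2.imread("pics/scene0.png");b=cv2.imread("pics/top0.png")
A=cv2.resize(a[130:290,190:410],(770,560),interpolation=cv2.INTER_CUBIC);cv2.imwrite("pics/zs.png",A)
B=cv2.resize(b[140:290,150:390],(800,500),interpolation=cv2.INTER_CUBIC);cv2.imwrite("pics/zt.png",B)
```

```text
(no output)
```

View pics/zs.png

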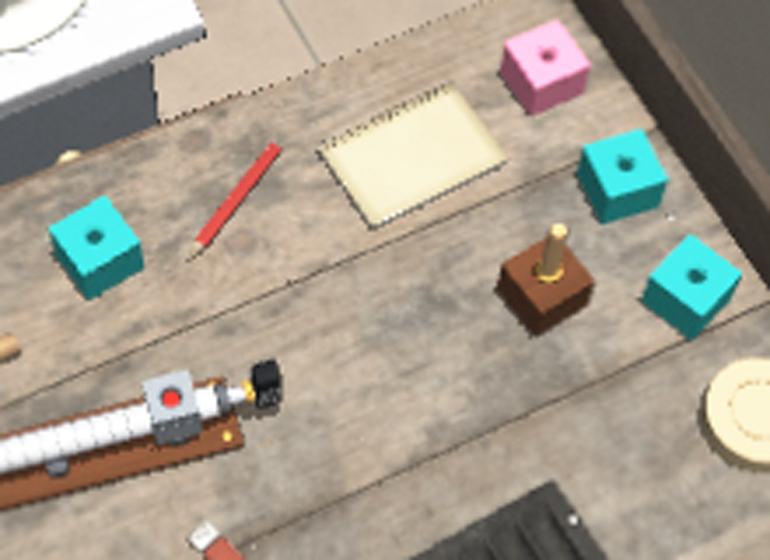

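View pics/zt.png

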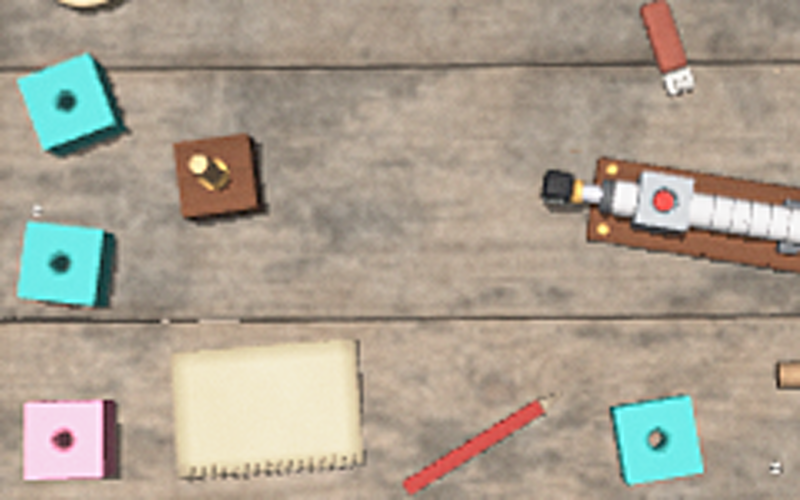

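The scene view shows the brown stand with the stylus at about (345,210). The turquoise blocks at (217,200), (368,180) and (388,211) and the pink one at (345,149) are look-alikes. The gauge's red button is at about (239,243) and the black handle at (266,240). The brown wooden stand is the only one holding the stylus, so it fits the description, and the enlarged crops confirm it. Next I'll take precise measurements.

Run:
```python
from h import *
for c in ("scene","top"):
    im=cv2.cvtColor(cv2.imread(f"pics/{c}0.png"),cv2.COLOR_BGR2RGB).astype(int); P=np.load(c+"0.npy")
    R,G,B=im[...,0],im[...,1],im[...,2]; x,y,z=P[...,0],P[...,1],P[...,2]
    near=lambda a,b,r:(np.hypot(x-a,y-b)<r)
    m=near(.522,-.034,.02)&(R>170)&(G<100)&(B<100); print(c,"red",m.sum(),np.nanmean(P[m],0).round(4), "pix",np.argwhere(m).mean(0))
    # block top
    m=near(.522,-.034,.04)&(z>.061)&(z<.07); print(" blocktop",m.sum(),P[m].mean(0).round(4)); 
    print(cv2.minAreaRect((P[m][:,:2]*1000).astype(np.float32)))
    m=near(.54,.297,.05)&(z>.04)&(z<.048); 
    print(" standtop",m.sum(),P[m].mean(0).round(4),cv2.minAreaRect((P[m][:,:2]*1000).astype(np.float32)))
    m=near(.54,.297,.05)&(z>.06); print(" handle",m.sum(),P[m].mean(0).round(4),P[m].max(0).round(4))
    for a in np.arange(.06,.13,.01):
        k=m&(z>a)&(z<a+.01); print("   ",a.round(3),k.sum(),P[k].mean(0).round(4))
    m=near(.533,.044,.03)&(z>.055)&(R<80); print(" hndl top",m.sum(),P[m].mean(0).round(4),cv2.minAreaRect((P[m][:,:2]*1000).astype(np.float32)))
    # tube ridge
    m=(z>.044)&(z<.056)&(abs(x-.51)<.06)&(y<-.05)&(y>-.19)&(R>130)
    q=P[m]; v=cv2.fitLine(q[:,:2].astype(np.float32),cv2.DIST_HUBER,0,.01,.01).ravel(); print(" tube",m.sum(),v.round(4), "dir deg",np.degrees(np.arctan2(v[1],v[0])))
```

```text
scene red 14 [ 0.5158 -0.0342  0.0586] pix [243.5        238.28571429]
 blocktop 141 [ 0.5175 -0.0346  0.0649]
((517.5789794921875, -34.52985382080078), (38.57722473144531, 42.10270690917969), 83.12448120117188)
 standtop 233 [0.5444 0.293  0.0437] ((541.3379516601562, 295.78985595703125), (58.27357864379883, 58.4742317199707), 8.983864784240723)
 handle 70 [0.5446 0.2933 0.0947] [0.5507 0.3029 0.119 ]
    0.06 7 [0.5461 0.2943 0.0647]
    0.07 11 [0.545  0.2915 0.0746]
    0.08 8 [0.5466 0.2926 0.0847]
    0.09 13 [0.5448 0.2921 0.095 ]
    0.1 8 [0.5464 0.2938 0.1033]
    0.11 23 [0.5426 0.2947 0.1139]
    0.12 0 [nan nan nan]
    0.13 0 [nan nan nan]
 hndl top 52 [0.5323 0.041  0.0639] ((531.435546875, 41.61683654785156), (20.36988639831543, 18.083404541015625), 82.59467315673828)
 tube 285 [ 0.1567  0.9876  0.504  -0.1216] dir deg 80.98208
top red 20 [ 0.5164 -0.0327  0.0573] pix [199.95 348.2 ]
 blocktop 187 [ 0.5154 -0.0345  0.0649]
((515.284423828125, -34.05810546875), (37.92799377441406, 37.37823486328125), 81.7072982788086)
 standtop 400 [0.5385 0.2942 0.0444] ((540.0032348632812, 295.3368225097656), (56.562957763671875, 56.54463195800781), 7.688002586364746)
 handle 58 [0.5381 0.2933 0.1024] [0.5475 0.3026 0.1179]
    0.06 2 [0.5427 0.289  0.0662]
    0.07 5 [0.5338 0.2921 0.0726]
    0.08 5 [0.5365 0.2895 0.0824]
    0.09 5 [0.5365 0.2903 0.0952]
    0.1 12 [0.5394 0.2932 0.1053]
    0.11 29 [0.5386 0.295  0.1136]
    0.12 0 [nan nan nan]
    0.13 0 [nan nan nan]
 hndl top 63 [0.5281 0.043  0.065 ] ((528.436767578125, 43.167049407958984), (19.41033363342285, 19.789339065551758), 87.15594482421875)
 tube 395 [ 0.1738  0.9848  0.5001 -0.1213] dir deg 79.992615<stdin>:14: RuntimeWarning: Mean of empty slice.
  ret = um.true_divide(
```

Request:
step_arm(increments="100 41 -30 0 0 0 -9.7; 100 41 -30 0 0 0 -9.7; 100 41 -30 0 0 0 -9.7; 100 41 -30 0 0 0 -9.7; 100 41 -30 0 0 0 -9.7; 100 41 -30 0 0 0 -9.7; 100 41 -30 0 0 0 -9.7; 100 41 -30 0 0 0 -9.7", grip_force=30)

```text
t: 2.0
eef_pos: [0.5456, 0.2889, 0.2155]
tool_rot: [-3.14, -0.003, -0.197]
contact_force: [-0.4, -0.1, -0.1]
width: 1.0
```

Request:
step_arm(increments="100 -4 7 0 0 0 2; 100 0 0 0 0 0 0")

```text
t: 2.25
eef_pos: [0.5436, 0.2937, 0.2151]
tool_rot: [-3.14, -0.003, -0.165]
contact_force: [-1.0, -0.5, -0.1]
width: 0.999
```

Run:
```python
from h import *
print(robot.observe()["eef_pos"],robot.observe()["tool_rot"])
for c in ("scene","top"):
    s=robot.snapshot(c);save(s,c+"1.png")
    for X in ([.541,.296,.045],[.541,.296,.115]): print(c,proj(s,X))
    for q in ("stylus","stand","stand_hole"):
        for r in robot.pinpoint(c,q)[:4]: 
            if r["point"][0]<.57: print(q,np.round(r["point"],3),round(r["confidence"],2))
a=cv2.imread("pics/scene1.png");u,v=345,205
cv2.imwrite("pics/z1.png",cv2.resize(a[v-60:v+60,u-80:u+80],(800,600),interpolation=cv2.INTER_CUBIC))
```

```text
[0.54358173 0.29373069 0.21508172] [-3.14017655e+00 -2.69300686e-03 -1.65103540e-01]
scene [[346.24500882 207.42650403]]
scene [[349.25499797 195.21549151]]
stylus [0.545 0.297 0.003] 0.58
stylus [0.542 0.297 0.046] 0.21
stand [0.346 0.407 0.002] 0.66
stand [ 0.344 -0.032  0.001] 0.66
stand [0.54  0.297 0.004] 0.64
stand_hole [ 0.341 -0.021  0.044] 0.96
stand_hole [0.542 0.296 0.048] 0.58
stand_hole [0.532 0.041 0.038] 0.56
top [[214.01778578 191.73457339]]
top [[209.17634253 188.33209193]]
stylus [0.537 0.298 0.003] 0.53
stand [ 0.347 -0.026  0.001] 0.94
stand [ 0.475  0.41  -0.005] 0.71
stand [ 0.538  0.295 -0.   ] 0.51
stand_hole [0.475 0.408 0.046] 0.74
stand_hole [0.54  0.298 0.047] 0.6
stand_hole [ 0.346 -0.024  0.046] 0.57
```

View pics/z1.png

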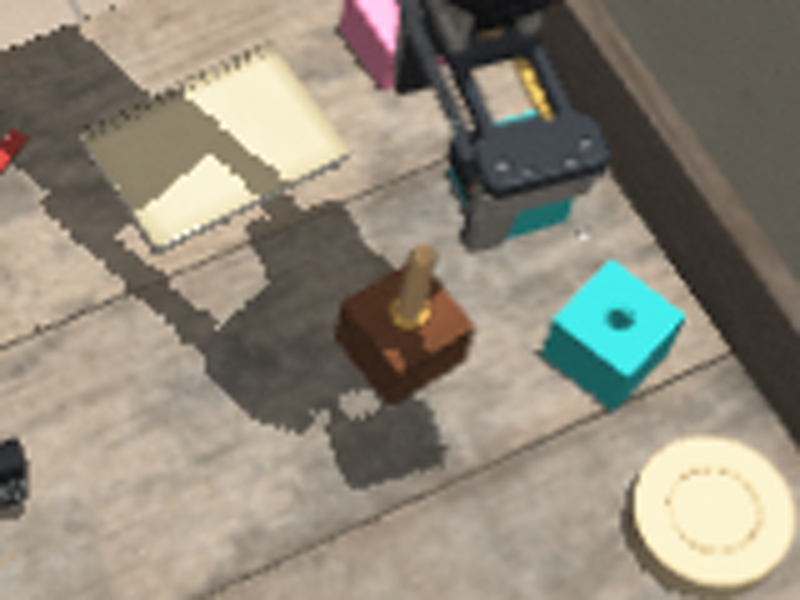

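The crop shows the stylus upright in the brown stand at about (349,195), with the open gripper above it. Descending now.

Request:
step_arm(increments="100 -2 2 -40 0 0 0; 100 -1 1 -40 0 0 0; 100 0 0 -35 0 0 0; 100 0 0 -20 0 0 0; 100 0 0 0 0 0 0")

```text
t: 3.28
eef_pos: [0.5403, 0.2977, 0.0783]
tool_rot: [-3.139, -0.007, -0.164]
contact_force: [0.2, 1.3, -0.3]
width: 1.001
```

Request:
step_arm(increments="100 1 -2 -13 0 0.3 0; 100 0 0 0 0 0 0; 15 0 0 0 0 0 0; 10 0 0 0 0 0 0; 5 0 0 0 0 0 0; 5 0 0 0 0 0 0; 5 0 0 0 0 0 0; 5 0 0 0 0 0 0", grip_force=30)

```text
t: 4.28
eef_pos: [0.5442, 0.2966, 0.069]
tool_rot: [-3.136, -0.008, -0.164]
contact_force: [-0.4, 0.4, 0.2]
width: 0.374
```

Request:
step_arm(increments="5 0 0 0 0 0 0; 5 0 0 0 0 0 0; 5 0 0 0 0 0 0; 5 0 0 0 0 0 0")

```text
t: 4.78
eef_pos: [0.5441, 0.2966, 0.0689]
tool_rot: [-3.136, -0.007, -0.164]
contact_force: [0.3, 0.1, 0.2]
width: 0.168
```

Request:
step_arm(increments="5 0 0 15 0 0 0; 5 0 0 25 0 0 0; 5 0 0 30 0 0 0; 5 0 0 25 0 0 0; 5 0 0 0 0 0 0")

```text
t: 5.4
eef_pos: [0.5444, 0.2966, 0.1704]
tool_rot: [-3.135, -0.01, -0.164]
contact_force: [-0.3, 0.1, -0.7]
width: 0.167
```

Run:
```python
from h import *
o=robot.observe();print(o["eef_pos"],o["tool_rot"],o["width"])
s=robot.snapshot("scene");save(s,"scene2.png")
t=robot.snapshot("top");save(t,"top2.png")
for c in ("scene","top"):
  print([ (np.round(r["point"],3),round(r["confidence"],2)) for r in robot.pinpoint(c,"stylus")[:3]])
u,v=proj(s,o["eef_pos"]-[0,0,.03])[0].astype(int)
a=cv2.imread("pics/scene2.png")
cv2.imwrite("pics/z2.png",cv2.resize(a[v-45:v+45,u-60:u+60],(800,600),interpolation=cv2.INTER_CUBIC))
```

```text
[0.54439944 0.29663021 0.17039918] [-3.13528238 -0.00987501 -0.16350851] 0.16729648480215262
[(array([0.533, 0.042, 0.04 ]), 0.61), (array([0.547, 0.298, 0.109]), 0.45)]
[]
```

View pics/z2.png

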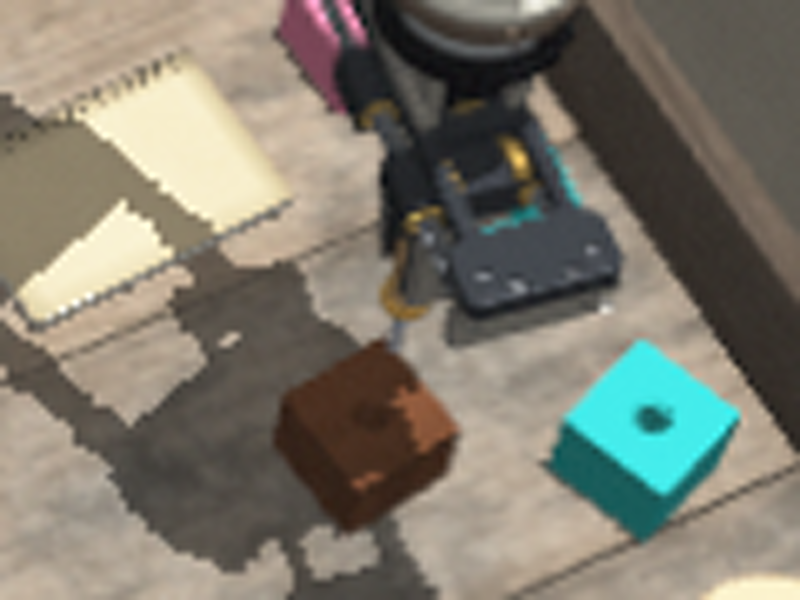

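Lifted: the stylus hangs below the gripper, pin at about (397,330) in the crop, and the stand hole is empty. Moving on to the well.

Request:
step_arm(increments="5 -2 -25 0 0 0 0; 5 -5 -50 0 0 0 0; 5 -5 -55 0 0 0 0; 5 -5 -55 0 0 0 0; 5 -5 -55 0 0 0 0; 5 -4 -50 0 0 0 0; 5 -2 -30 0 0 0 0; 5 0 0 0 0 0 0")

```text
t: 6.6
eef_pos: [0.5048, -0.0328, 0.1541]
tool_rot: [-3.141, 0.015, -0.162]
contact_force: [0.2, 0.5, 0.5]
width: 0.169
```

Request:
step_arm(increments="5 10 -2 0 0 -1.2 0; 5 2 0 0 0 0 0; 5 0 0 0 0 0 0")

```text
t: 6.98
eef_pos: [0.517, -0.032, 0.1527]
tool_rot: [-3.136, -0.004, -0.16]
contact_force: [-1.0, -0.0, -0.1]
width: 0.167
```

```bash
cat > tip.py <<'E'
from h import *
import sys
n=sys.argv[1]
o=robot.observe();print(o["eef_pos"],o["tool_rot"],o["width"],o["contact_force"])
for c in ("scene","top"):
    s=robot.snapshot(c);save(s,c+n+".png")
    np.savez(c+n+".npz",z=cloud(s)); 
    print(c,"well",proj(s,[.5165,-.0345,.065]),"exp tip",proj(s,o["eef_pos"]-[0,0,.064]))
    u,v=proj(s,[.5165,-.0345,.09])[0].astype(int)
    a=s["frame"][v-36:v+36,u-48:u+48,::-1]
    cv2.imwrite(f"pics/z_{c}{n}.png",cv2.resize(a,(768,576),interpolation=cv2.INTER_CUBIC)); print("crop origin",u-48,v-36)
E
python3 tip.py 3
```

```text
[ 0.5170419  -0.03201885  0.15265204] [-3.13606115 -0.0042065  -0.15953683] 0.1667002072302721 [-1.03479702 -0.00103487 -0.11754104]
scene well [[238.15272656 242.75788215]] exp tip [[238.52073224 238.83980775]]
crop origin 189 202
top well [[349.29089223 199.57785208]] exp tip [[349.32285539 198.38633155]]
crop origin 302 162
```

View pics/z_scene3.png

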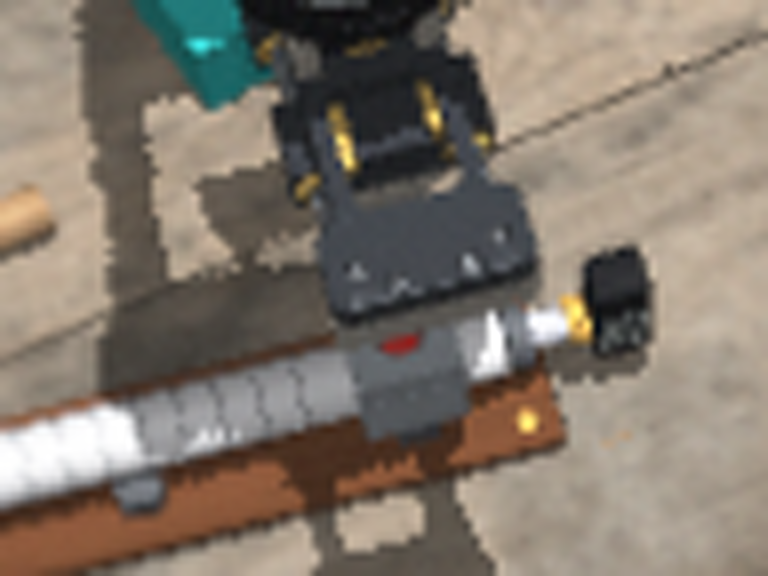

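View pics/z_top3.png

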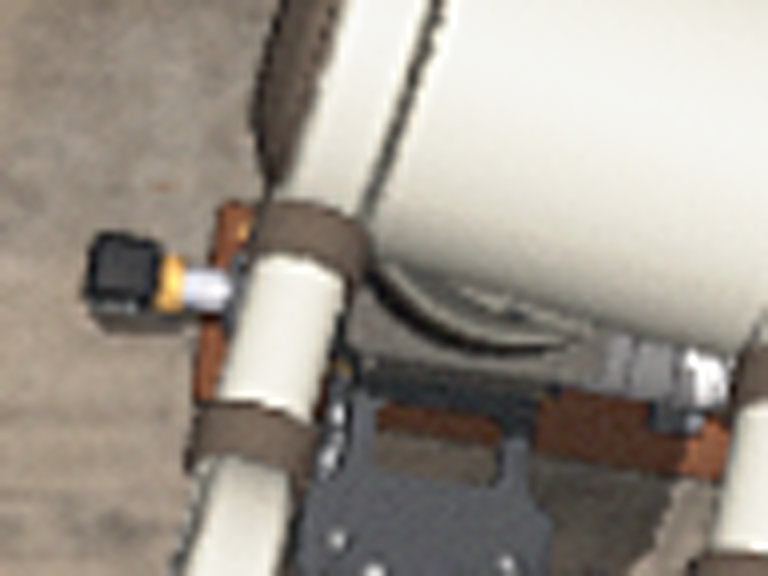

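The fingers hide the tip from both cameras. The 5 mm clearance exceeds my estimated error, so I'll descend and watch the force.

Request:
step_arm(increments="5 0 -1.5 -10 0 0 0; 5 0 0 -10 0 0 0; 5 0 0 0 0 0 0; 5 0 0 0 0 0 0")

```text
t: 7.58
eef_pos: [0.5164, -0.0332, 0.1307]
tool_rot: [-3.136, -0.003, -0.159]
contact_force: [-0.3, -0.5, -1.7]
width: 0.167
```

Request:
step_arm(increments="5 0 0 -4 0 0 0; 5 0 0 -3 0 0 0; 5 0 0 0 0 0 0")

```text
t: 7.95
eef_pos: [0.5166, -0.0333, 0.1236]
tool_rot: [-3.136, -0.004, -0.159]
contact_force: [0.3, -0.2, -0.8]
width: 0.167
```

Below the mouth with no force, so the tip is in the well. Pressing.

Request:
step_arm(increments="5 0 0 -3 0 0 0; 5 0 0 -3 0 0 0; 5 0 0 -2 0 0 0; 5 0 0 0 0 0 0")

```text
t: 8.45
eef_pos: [0.5173, -0.0334, 0.1167]
tool_rot: [-3.136, -0.005, -0.159]
contact_force: [-0.7, 1.1, 3.7]
width: 0.166
```

Request:
step_arm(increments="5 0 0 -2 0 0 0; 5 0 0 -1 0 0 0; 5 0 0 0 0 0 0")

```text
t: 8.82
eef_pos: [0.5177, -0.0334, 0.1155]
tool_rot: [-3.136, -0.005, -0.159]
contact_force: [-2.9, 0.5, 4.9]
width: 0.168
```

```bash
python3 tip.py 4
python3 - <<'E'
from h import *
for c in("scene","top"):
    robot.snapshot(c); print([(np.round(r["point"],3),round(r["confidence"],2)) for r in robot.pinpoint(c,"gauge_handle")[:3]])
E
```

```text
[ 0.51765505 -0.03341078  0.11552966] [-3.13626733 -0.00536919 -0.15869557] 0.1679280000189842 [-2.85081644  0.49132043  4.87820972]
scene well [[238.15272656 242.75788215]] exp tip [[238.98776966 245.01288289]]
crop origin 189 202
top well [[349.29089223 199.57785208]] exp tip [[348.23494777 199.64874274]]
crop origin 302 162
[(array([0.534, 0.054, 0.039]), 0.46), (array([ 0.508, -0.086, -0.001]), 0.19)]
[(array([0.534, 0.053, 0.04 ]), 0.67)]
```

View pics/z_scene4.png

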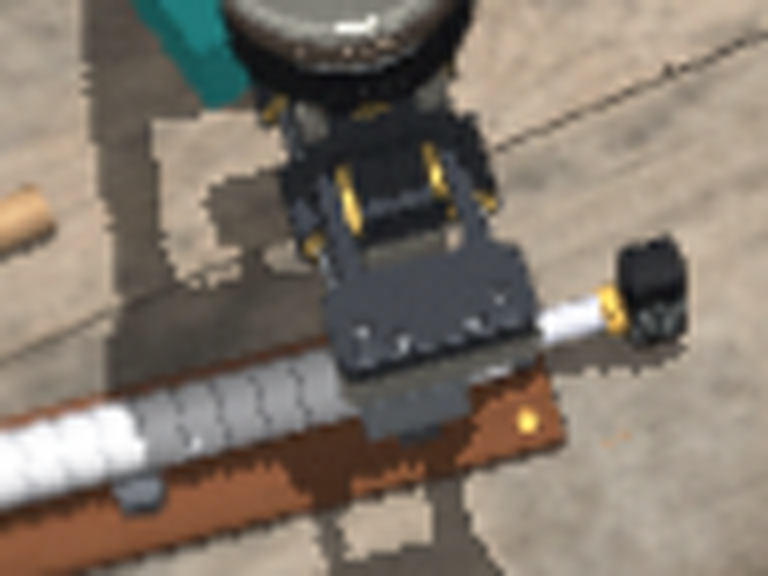

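The handle has jumped from about (575,310) to (640,290) in the crop, roughly 10 mm, so the latch let go. Retracting.

Request:
step_arm(increments="5 0 0 10 0 0 0; 5 0 0 20 0 0 0; 5 0 0 25 0 0 0; 5 0 0 5 0 0 0; 5 0 0 0 0 0 0")

```text
t: 9.75
eef_pos: [0.5171, -0.0333, 0.1757]
tool_rot: [-3.136, -0.005, -0.159]
contact_force: [0.2, -0.9, -0.8]
width: 0.165
```

```bash
python3 tip.py 5
python3 - <<'E'
from h import *
for c in("scene","top"):
    s=robot.snapshot(c); print([(np.round(r["point"],3),round(r["confidence"],2)) for r in robot.pinpoint(c,"gauge_handle")[:3]])
E
```

```text
[ 0.51708544 -0.03332268  0.17573673] [-3.13612061 -0.0048206  -0.15894531] 0.16495550016103036 [ 0.22677317 -0.89862523 -0.76209745]
scene well [[238.15272656 242.75788215]] exp tip [[237.54275242 235.30275192]]
crop origin 189 202
top well [[349.29089223 199.57785208]] exp tip [[350.96858247 197.36947574]]
crop origin 302 162
[(array([0.531, 0.058, 0.036]), 0.46)]
[(array([0.532, 0.057, 0.043]), 0.49)]
```

View pics/z_scene5.png

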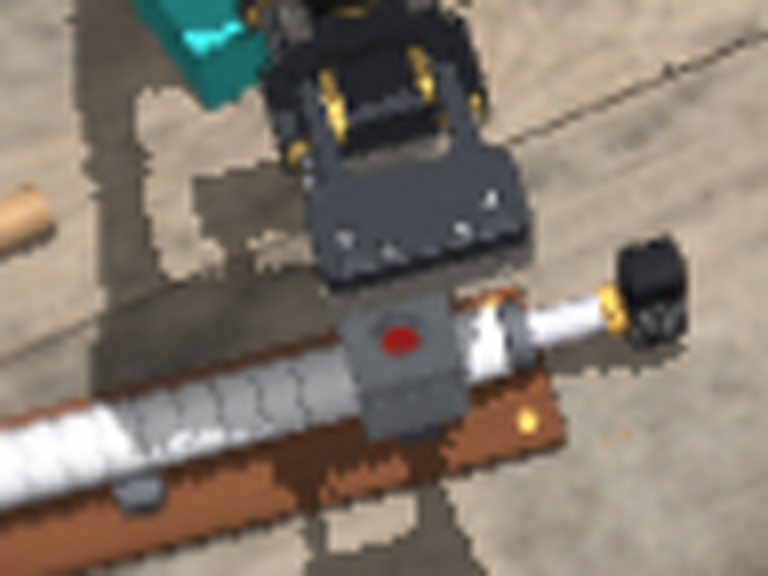

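The slide stays out and the button stays down. Returning to the stand.

Request:
step_arm(increments="5 3 30 0 0 0 0; 5 3 45 0 0 0 0; 5 4 50 0 0 0 0; 5 4 50 0 0 0 0; 5 4 50 0 0 0 0; 5 4 50 0 0 0 0; 5 3 35 0 0 0 0; 5 2 15 0 0 0 0; 5 0 0 0 0 0 0")

```text
t: 11.18
eef_pos: [0.5422, 0.3004, 0.1714]
tool_rot: [-3.138, 0.0, -0.162]
contact_force: [1.0, 1.3, -0.9]
width: 0.165
```

Request:
step_arm(increments="5 1 -3.5 -20 0 0 0; 5 0.5 0 -20 0 0 0; 5 0 0 -8 0 0 0; 5 0 0 0 0 0 0")

```text
t: 11.68
eef_pos: [0.5433, 0.2909, 0.1186]
tool_rot: [-3.142, 0.003, -0.167]
contact_force: [1.1, 0.3, 0.6]
width: 0.169
```

Run:
```python
from h import *
o=robot.observe();print(o["eef_pos"],o["tool_rot"],o["width"],o["contact_force"])
s=robot.snapshot("scene");save(s,"scene6.png")
u,v=proj(s,[.541,.296,.06])[0].astype(int); print(u,v,proj(s,o["eef_pos"]-[0,0,.064]),proj(s,[.541,.296,.045]))
cv2.imwrite("pics/z6.png",cv2.resize(s["frame"][v-30:v+30,u-40:u+40,::-1],(800,600),interpolation=cv2.INTER_CUBIC))
```

```text
[0.54329814 0.29091236 0.11858692] [-3.14152714e+00  2.98057903e-03 -1.67250160e-01] 0.1689276110368128 [1.05964642 0.27277936 0.62570353]
346 204 [[345.50903098 207.11011138]] [[346.24500882 207.42650403]]
```

View pics/z6.png

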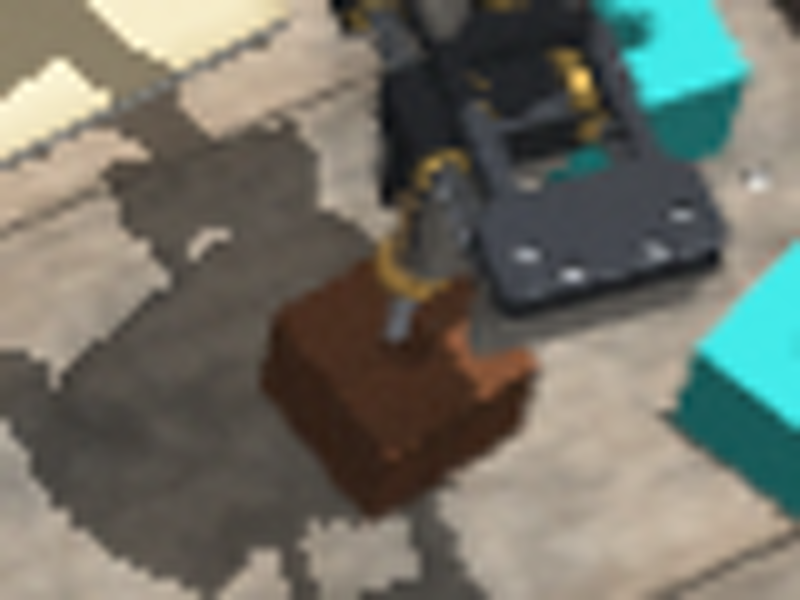

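The pin tip shows at about (397,337) in the crop and the hole centre at about (415,348), so it needs +y, in line with the pose error.

Request:
step_arm(increments="5 0.5 5.5 0 0 -0.5 0; 5 0 0 0 0 0 0; 5 0 0 0 0 0 0")

```text
t: 12.1
eef_pos: [0.5452, 0.2972, 0.1209]
tool_rot: [-3.138, -0.01, -0.167]
contact_force: [-0.3, -0.5, -0.3]
width: 0.169
```

Run:
```python
from h import *
o=robot.observe();print(o["eef_pos"],o["tool_rot"],o["width"],o["contact_force"])
s=robot.snapshot("scene");save(s,"scene7.png")
u,v=proj(s,[.541,.296,.06])[0].astype(int)
cv2.imwrite("pics/z7.png",cv2.resize(s["frame"][v-30:v+30,u-40:u+40,::-1],(800,600),interpolation=cv2.INTER_CUBIC))
```

```text
[0.54520972 0.29716323 0.12093922] [-3.13822689 -0.00978294 -0.1672249 ] 0.1690803285893674 [-0.30387526 -0.52401347 -0.33549871]
```

View pics/z7.png

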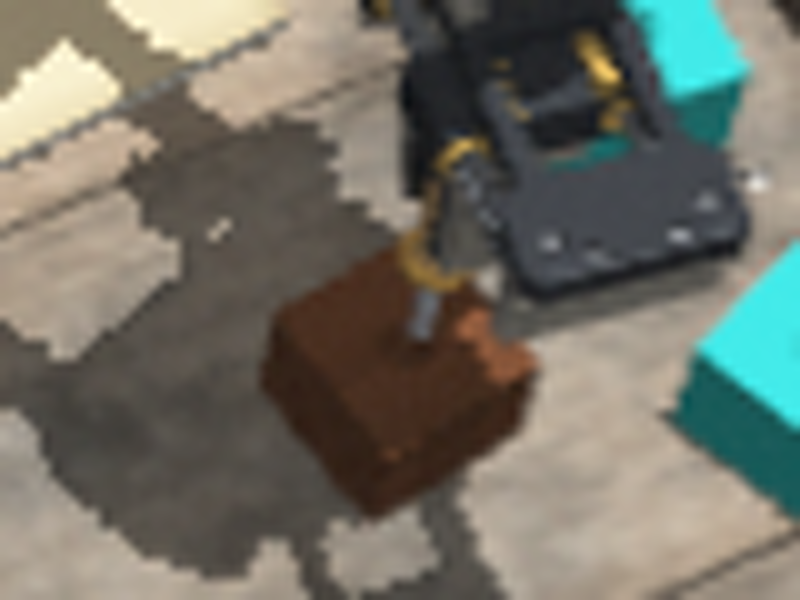

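Run:
```python
from h import *
s=robot.snapshot("scene"); save(s,"scene8.png")
t=robot.snapshot("top"); save(t,"top8.png")
f=lambda X:(proj(s,X)[0]-[306,174]+.5)*10
print("tip exp",f([.5452,.2972,.057]),"below at .045",f([.5452,.2972,.045]))
for x in(.538,.541,.544,.547): print(x,"hole",f([x,.296,.045]))
print("jac x,y /mm",f([.542,.296,.045])-f([.541,.296,.045]),f([.541,.297,.045])-f([.541,.296,.045]))
P=cloud(s);x,y,z=P[...,0],P[...,1],P[...,2]
m=(np.hypot(x-.541,y-.296)<.045)&(z>.041)&(z<.048);im=np.zeros(m.shape,np.uint8);im[m]=1
# top face outline by projecting model squares, edge fit against initial image
im0=cv2.imread("pics/scene0.png")
a=s["frame"][174:234,306:386,::-1]; A=cv2.resize(a,(800,600),interpolation=cv2.INTER_CUBIC)
th=np.radians(8.3)
for (cx,cy),col in (((.541,.296),(0,255,0)),((.544,.2966),(0,0,255))):
    sq=[[cx+28*1e-3*(np.cos(th)*i-np.sin(th)*j),cy+.028*(np.sin(th)*i+np.cos(th)*j),.045] for i,j in((1,1),(1,-1),(-1,-1),(-1,1))]
    p=((proj(s,sq)-[306,174]+.5)*10).astype(int); cv2.polylines(A,[p],True,col,1); c=f([cx,cy,.045]).astype(int); cv2.circle(A,tuple(map(int,c)),4,col,-1)
cv2.imwrite("pics/z8.png",A)
u,v=proj(t,[.541,.296,.045])[0].astype(int)
cv2.imwrite("pics/z8t.png",cv2.resize(t["frame"][v-30:v+30,u-40:u+40,::-1],(800,600),interpolation=cv2.INTER_CUBIC))
```

```text
tip exp [423.23782961 328.90298106] below at .045 [418.16363062 349.07952732]
0.538 hole [402.36367219 331.14282295]
0.541 hole [407.45008816 339.26504032]
0.544 hole [412.5440839 347.4004772]
0.547 hole [417.64566057 355.54914117]
jac x,y /mm [1.69715632 2.71034308] [ 2.98116078 -1.31234758]
```

View pics/z8.png

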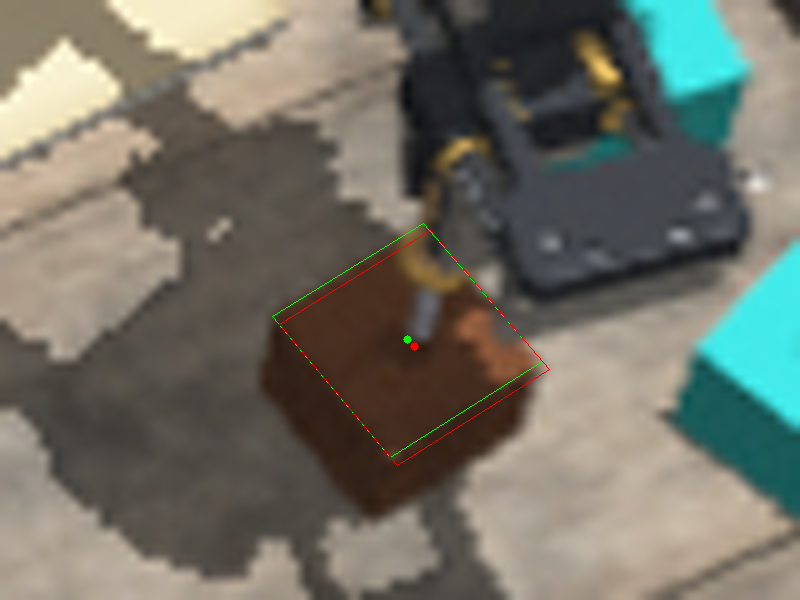

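View pics/z8t.png

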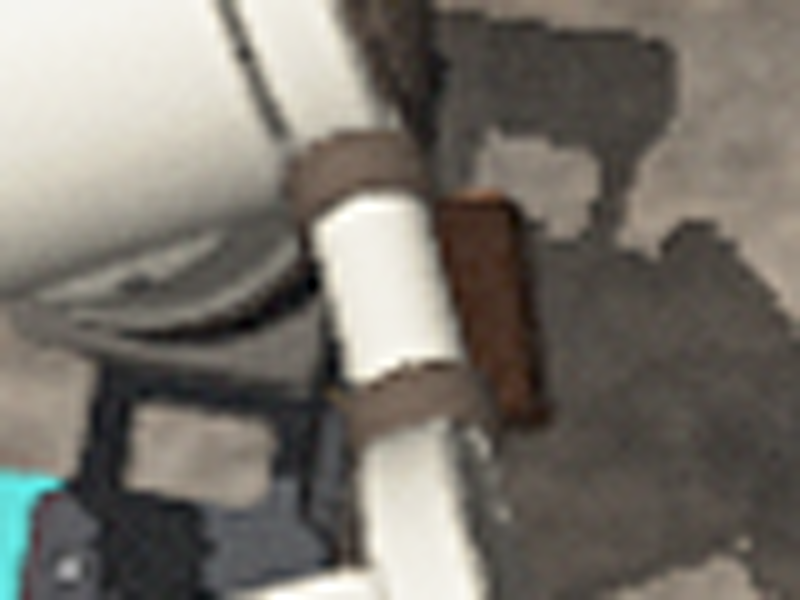

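Model overlay: the hole centre is at about (406,342) and the pin tip at about (423,338) in the crop, so I need about -3 mm in x and -1.5 mm in y. I'll shift and descend gently with a force check.

Request:
step_arm(increments="5 -3 -1.5 0 0 0.3 0; 5 0 0 0 0 0 0; 5 0 0 -4 0 0 0; 5 0 0 -4 0 0 0; 5 0 0 0 0 0 0")

```text
t: 12.88
eef_pos: [0.5417, 0.2953, 0.1118]
tool_rot: [-3.14, -0.003, -0.167]
contact_force: [0.4, -0.6, -0.7]
width: 0.17
```

Request:
step_arm(increments="5 0 0 -4 0 0 0; 5 0 0 -4 0 0 0; 5 0 0 0 0 0 0")

```text
t: 13.25
eef_pos: [0.5416, 0.2952, 0.103]
tool_rot: [-3.14, -0.003, -0.167]
contact_force: [-0.3, 0.4, -0.8]
width: 0.168
```

The tip is 6 mm inside the hole with no force. Continuing down.

Request:
step_arm(increments="5 0 0 -8 0 0 0; 5 0 0 -10 0 0 0; 5 0 0 -8 0 0 0; 5 0 0 -4 0 0 0; 5 0 0 0 0 0 0")

```text
t: 13.88
eef_pos: [0.5411, 0.2951, 0.0702]
tool_rot: [-3.14, -0.002, -0.167]
contact_force: [0.2, 0.2, -0.4]
width: 0.171
```

Request:
step_arm(increments="5 0 0 -2 0 0 0; 5 0 0 0 0 0 0; 5 0 0 0 0 0 0")

```text
t: 14.25
eef_pos: [0.542, 0.2954, 0.0693]
tool_rot: [-3.139, -0.004, -0.167]
contact_force: [0.1, -0.3, -0.7]
width: 0.166
```

Request:
step_arm(increments="22 0 0 0 0 0 0; 30 0 0 0 0 0 0; 45 0 0 0 0 0 0; 60 0 0 0 0 0 0; 60 0 0 0 0 0 0; 60 0 0 0 0 0 0")

```text
t: 15.0
eef_pos: [0.5422, 0.2954, 0.0695]
tool_rot: [-3.139, -0.004, -0.167]
contact_force: [0.7, -0.4, 0.6]
width: 0.604
```

Request:
step_arm(increments="60 0 0 10 0 0 0; 60 0 0 25 0 0 0; 60 0 0 30 0 0 0; 60 0 0 25 0 0 0; 60 0 0 0 0 0 0")

```text
t: 15.62
eef_pos: [0.5423, 0.2955, 0.1647]
tool_rot: [-3.138, -0.006, -0.167]
contact_force: [-0.3, 0.2, 0.3]
width: 0.599
```

Run:
```python
from h import *
o=robot.observe();print(o["eef_pos"],o["tool_rot"],o["width"],o["contact_force"])
s=robot.snapshot("scene");save(s,"scene9.png")
P=cloud(s);x,y,z=P[...,0],P[...,1],P[...,2]
m=(np.hypot(x-.541,y-.296)<.03)&(z>.05)&(z<.125)
for a in np.arange(.05,.125,.01):
    k=m&(z>a)&(z<a+.01); print(a.round(3),k.sum(),P[k].mean(0).round(4) if k.any() else "")
u,v=proj(s,[.541,.296,.06])[0].astype(int)
cv2.imwrite("pics/z9.png",cv2.resize(s["frame"][v-30:v+30,u-40:u+40,::-1],(800,600),interpolation=cv2.INTER_CUBIC))
```

```text
[0.54231326 0.29547522 0.16473578] [-3.13829615 -0.00599968 -0.16748735] 0.5992832274833981 [-0.29543669  0.23713185  0.31664862]
0.05 26 [0.547  0.2907 0.0527]
0.06 10 [0.5456 0.2907 0.0655]
0.07 7 [0.5477 0.2907 0.0734]
0.08 13 [0.5459 0.2908 0.0838]
0.09 11 [0.546  0.291  0.0952]
0.1 12 [0.5461 0.2912 0.1055]
0.11 18 [0.5436 0.2944 0.1135]
0.12 1 [0.5429 0.2869 0.1203]
```

View pics/z9.png

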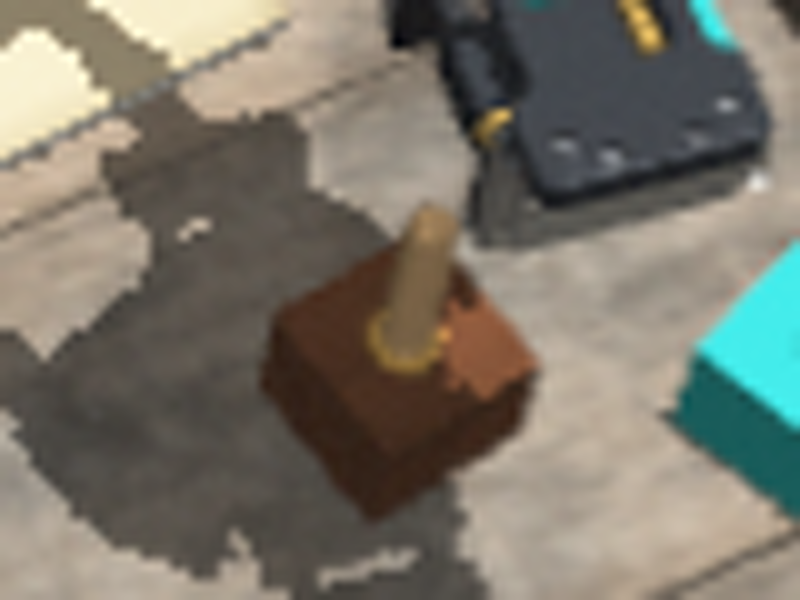

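The stylus stands upright, flange seated on the stand at about (406,345), and is let go. Now I'll measure the handle.

Run:
```python
from h import *
for c in("scene","top"):
    s=robot.snapshot(c); save(s,c+"10.png")
    P=cloud(s);x,y,z=P[...,0],P[...,1],P[...,2];R=s["frame"][...,0]
    m=(np.hypot(x-.531,y-.055)<.03)&(z>.06)&(z<.072)&(R<80)
    print(c,m.sum(),P[m].mean(0).round(4) if m.any() else "",cv2.minAreaRect((P[m][:,:2]*1000).astype(np.float32)) if m.any() else "")
    print([(np.round(r["point"],3),round(r["confidence"],2)) for r in robot.pinpoint(c,"gauge_handle")[:3]])
    print([(np.round(r["point"],3),round(r["confidence"],2)) for r in robot.pinpoint(c,"stylus")[:3]])
```

```text
scene 50 [0.5346 0.0539 0.0656] ((534.359619140625, 53.91828918457031), (19.897048950195312, 18.593021392822266), 81.55052185058594)
[(array([0.535, 0.052, 0.04 ]), 0.5)]
[(array([0.546, 0.297, 0.002]), 0.4)]
top 65 [0.5302 0.0559 0.0653] ((530.892578125, 55.369503021240234), (19.454923629760742, 19.471111297607422), 86.70585632324219)
[(array([0.533, 0.055, 0.041]), 0.62)]
[]
```

Request:
step_arm(increments="100 0 -25 0 0 0 0; 100 0 -42 0 0 0 0; 100 0 -45 0 0 0 0; 100 0 -45 0 0 0 0; 100 0 -42 0 0 0 0; 100 0 -25 0 0 0 0; 100 0 -5 0 0 0 0; 100 0 0 0 0 0 0")

```text
t: 16.98
eef_pos: [0.5366, 0.0599, 0.1553]
tool_rot: [3.14, 0.008, -0.166]
contact_force: [0.1, -0.1, -0.2]
width: 1.001
```

Request:
step_arm(increments="100 -4 -4 -10 0 -0.5 0; 100 0 0 -30 0 0 0; 100 0 0 -35 0 0 0; 100 0 0 -25 0 0 0; 100 0 0 -10 0 0 0; 100 0 0 0 0 0 0")

```text
t: 17.73
eef_pos: [0.5298, 0.0607, 0.0398]
tool_rot: [-3.14, -0.0, -0.159]
contact_force: [-0.4, 0.2, -0.8]
width: 1.0
```

Request:
step_arm(increments="100 2 -4.5 -12 0 0 0; 100 0 0 -2 0 0 0; 100 0 0 0 0 0 0")

```text
t: 18.1
eef_pos: [0.5338, 0.0558, 0.027]
tool_rot: [-3.14, -0.005, -0.158]
contact_force: [-0.4, 0.3, -1.1]
width: 0.998
```

Run:
```python
from h import *
o=robot.observe();print(o["eef_pos"],o["tool_rot"],o["contact_force"])
s=robot.snapshot("scene")
u,v=proj(s,[.533,.055,.04])[0].astype(int)
cv2.imwrite("pics/z11.png",cv2.resize(s["frame"][v-36:v+36,u-48:u+48,::-1],(768,576),interpolation=cv2.INTER_CUBIC))
```

```text
[0.53380805 0.05583269 0.02703053] [-3.14025952 -0.00454073 -0.15838882] [-0.43906365  0.28291701 -1.05003234]
```

View pics/z11.png

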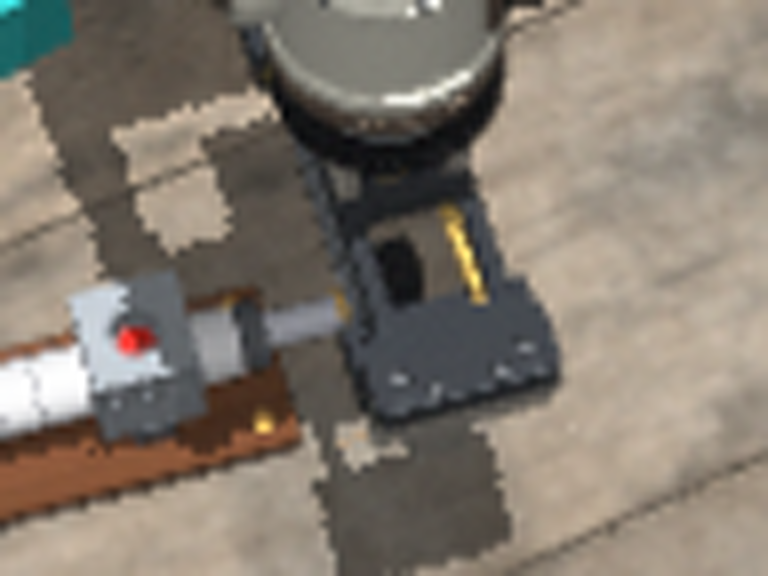

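The black handle, at about (400,270) in the crop, sits between the open fingers. Closing.

Request:
step_arm(increments="15 0 0 0 0 0 0; 10 0 0 0 0 0 0; 5 0 0 0 0 0 0; 5 0 0 0 0 0 0; 5 0 0 0 0 0 0; 5 0 0 0 0 0 0; 5 0 0 0 0 0 0; 5 0 0 0 0 0 0; 5 0 0 0 0 0 0; 5 0 0 0 0 0 0", grip_force=45)

```text
t: 19.4
eef_pos: [0.5318, 0.0563, 0.0278]
tool_rot: [-3.14, 0.001, -0.16]
contact_force: [-0.7, -1.0, 0.3]
width: 0.214
```

Gripped, with 19.7 mm between the pads. Pulling.

Request:
step_arm(increments="5 1 8 0 0 0 0; 5 1.6 10 0 0 0 0; 5 1.6 10 0 0 0 0; 5 1.6 10 0 0 0 0; 5 1.6 10 0 0 0 0; 5 0 0 0 0 0 0")

```text
t: 20.15
eef_pos: [0.5399, 0.1054, 0.0273]
tool_rot: [3.138, -0.0, -0.159]
contact_force: [-1.2, -3.5, 2.5]
width: 0.211
```

Request:
step_arm(increments="5 1.6 10 0 0 0 0; 5 1.6 10 0 0 0 0; 5 1.6 10 0 0 0 0; 5 1.6 10 0 0 0 0; 5 0 0 0 0 0 0")

```text
t: 20.78
eef_pos: [0.5463, 0.1434, 0.027]
tool_rot: [3.129, 0.001, -0.159]
contact_force: [-2.0, -5.8, 1.9]
width: 0.214
```

Request:
step_arm(increments="5 1.2 8 0 0 0 0; 5 1 6 0 0 0 0; 5 0.6 4 0 0 0 0; 5 0 0 0 0 0 0")

```text
t: 21.28
eef_pos: [0.5488, 0.1583, 0.0269]
tool_rot: [3.12, 0.002, -0.159]
contact_force: [-1.4, -6.1, 2.1]
width: 0.216
```

Request:
step_arm(increments="5 0.6 4 0 0 0 0; 5 0.4 3 0 0 0 0; 5 0 0 0 0 0 0")

```text
t: 21.65
eef_pos: [0.5493, 0.1608, 0.0267]
tool_rot: [3.109, 0.003, -0.159]
contact_force: [-2.1, -6.3, 4.5]
width: 0.214
```

Request:
step_arm(increments="5 0.5 4 0 0 0 0; 5 0 0 0 0 0 0; 5 0 0 0 0 0 0")

```text
t: 22.02
eef_pos: [0.5493, 0.1605, 0.0268]
tool_rot: [3.099, 0.005, -0.159]
contact_force: [-2.9, -6.1, 1.9]
width: 0.211
```

Run:
```python
from h import *
o=robot.observe();print(o["eef_pos"],o["tool_rot"],o["contact_force"],o["moment"])
for c in("scene","top"):
    s=robot.snapshot(c);save(s,c+"12.png")
    for r in robot.pinpoint(c,"gauge_handle")[:3]: print(c,np.round(r["point"],3),round(r["confidence"],2))
    P=cloud(s)
    d=np.array([.158,.9874]);w=np.array([.5165,-.0345]);q=P[...,:2]-w
    a=q@d*1000+50; b=(q@np.array([d[1],-d[0]]))*1000; z=P[...,2]
    m=(abs(b)<14)&(a>60)&(a<280)&(z>.03)&(z<.075)
    for k in range(90,280,8):
        n=m&(a>=k)&(a<k+8)
        if n.sum()>2: print("  ",k,n.sum(),"zmax",np.percentile(z[n],90).round(3),s["frame"][n].mean(0).round())
    u,v=proj(s,[.54,.08,.05])[0].astype(int)
    cv2.imwrite(f"pics/z12{c}.png",cv2.resize(s["frame"][v-45:v+45,u-60:u+60,::-1],(800,600),interpolation=cv2.INTER_CUBIC))
```

```text
[0.54931491 0.16053415 0.02676296] [ 3.09890079  0.00452426 -0.15891731] [-2.89074045 -6.0847389   1.89178758] [-0.41170656 -0.06137947 -0.34391207]
scene [0.55  0.161 0.04 ] 0.57
   90 20 zmax 0.046 [223. 186.  94.]
   98 18 zmax 0.047 [226. 192.  99.]
   106 20 zmax 0.048 [224. 189.  96.]
   114 21 zmax 0.049 [220. 184.  95.]
   122 20 zmax 0.047 [226. 190.  98.]
   130 19 zmax 0.049 [228. 193. 100.]
   138 21 zmax 0.048 [204. 172.  95.]
   146 25 zmax 0.05 [104. 106. 109.]
   154 12 zmax 0.046 [190. 191. 195.]
   162 13 zmax 0.046 [212. 213. 218.]
   170 14 zmax 0.046 [141. 141. 146.]
   178 12 zmax 0.045 [125. 125. 131.]
   186 12 zmax 0.044 [126. 126. 132.]
   194 14 zmax 0.046 [122. 122. 127.]
   202 14 zmax 0.045 [125. 126. 132.]
   210 10 zmax 0.043 [128. 128. 135.]
   218 13 zmax 0.046 [124. 124. 130.]
   226 19 zmax 0.046 [127. 104.  66.]
   234 7 zmax 0.045 [54. 46. 32.]
top [ 0.515 -0.038  0.066] 0.47
   90 25 zmax 0.046 [216. 182. 107.]
   98 28 zmax 0.047 [218. 185. 108.]
   106 26 zmax 0.047 [210. 177. 104.]
   114 26 zmax 0.048 [216. 181. 107.]
   122 26 zmax 0.048 [215. 181. 107.]
   130 25 zmax 0.046 [222. 188. 111.]
   138 27 zmax 0.047 [206. 172. 104.]
   146 31 zmax 0.05 [101. 101. 103.]
   154 18 zmax 0.045 [189. 188. 192.]
   162 17 zmax 0.046 [212. 211. 215.]
   170 18 zmax 0.044 [147. 146. 149.]
   178 17 zmax 0.045 [122. 121. 124.]
   186 16 zmax 0.044 [122. 121. 124.]
   194 15 zmax 0.041 [129. 128. 132.]
```

View pics/z12scene.png

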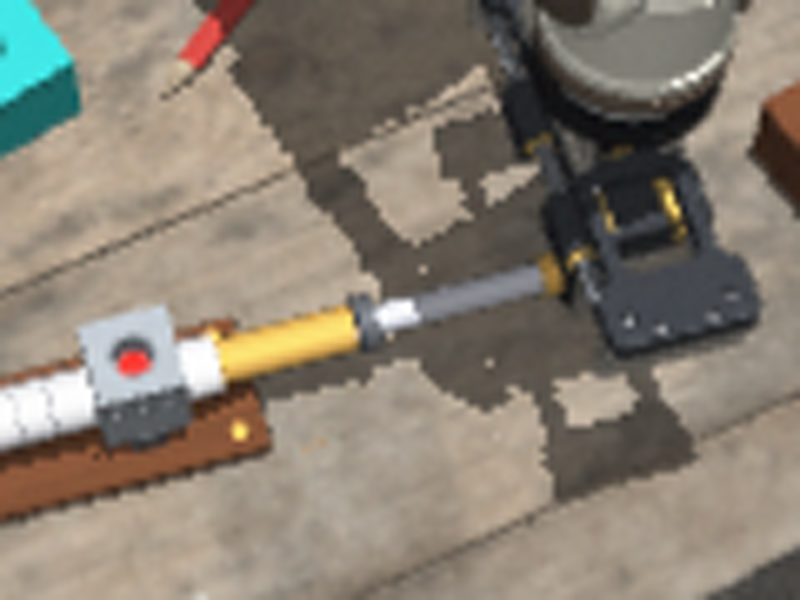

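View pics/z12top.png

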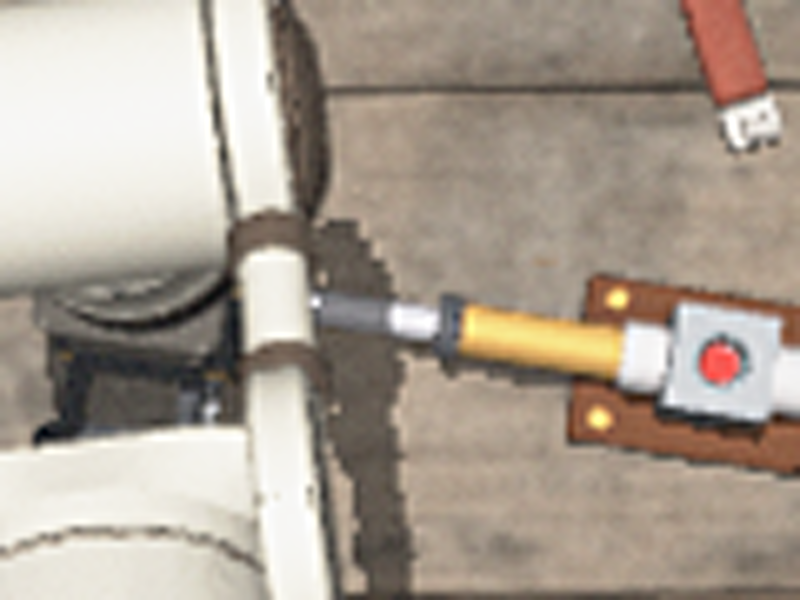

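The images show the brass tube's end at about x = 154 mm (155 at the stop), and the handle by the TCP at about 247 mm, so it is at the second stop. Next: does it hold steady?

Request:
step_arm(increments="5 0 0 0 0 0 0; 5 0 0 0 0 0 0; 5 0 0 0 0 0 0; 5 0 0 0 0 0 0; 5 0.3 2 0 0 0 0")

```text
t: 22.85
eef_pos: [0.5493, 0.1611, 0.0267]
tool_rot: [3.092, 0.005, -0.159]
contact_force: [-2.5, -14.9, 1.1]
width: 0.217
```

Run:
```python
from h import *
for i in range(6):
    s=robot.snapshot("scene")
    o=robot.observe();print(o["t"],o["eef_pos"].round(4),o["tool_rot"].round(3),o["contact_force"].round(1),o["width"])
save(s,"scene13.png")
for q in("stylus","cigar_a","lighter_a","pad","gauge_handle"):
    print(q,[(np.round(r["point"],3),round(r["confidence"],2)) for r in robot.pinpoint("scene",q)[:2]])
```

```text
22.9 [0.5493 0.161  0.0266] [ 3.092  0.005 -0.159] [ -3.5 -11.    3.2] 0.21652040964085031
22.95 [0.5493 0.161  0.0267] [ 3.092  0.005 -0.159] [ -2.7 -12.3   2.4] 0.21552040313196832
23.0 [0.5493 0.161  0.0267] [ 3.092  0.005 -0.159] [ -2.5 -11.4   2.5] 0.2137703755547302
23.05 [0.5493 0.161  0.0267] [ 3.093  0.005 -0.159] [ -3.1 -11.3   2.6] 0.21518729811152737
23.1 [0.5493 0.161  0.0267] [ 3.093  0.005 -0.159] [ -2.6 -11.8   2.8] 0.21504186858752697
23.15 [0.5493 0.161  0.0267] [ 3.093  0.005 -0.159] [ -3.6 -11.1   1.7] 0.21750359333183078
stylus [(array([0.546, 0.297, 0.004]), 0.46)]
cigar_a [(array([ 0.39 , -0.197, -0.001]), 0.64), (array([0.545, 0.3  , 0.044]), 0.53)]
lighter_a [(array([ 0.639, -0.047, -0.001]), 0.65)]
pad []
gauge_handle [(array([0.55 , 0.16 , 0.036]), 0.52)]
```

View pics/scene13.png

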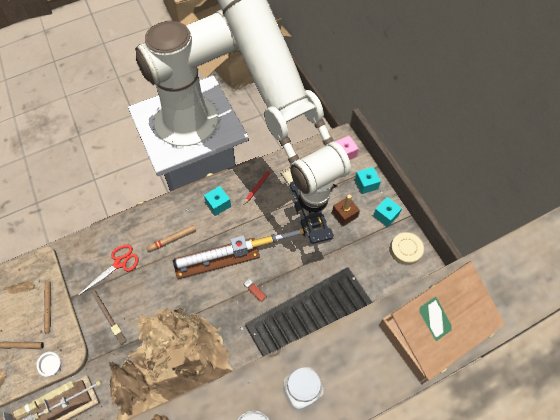

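The final picture shows the gauge extended and held at (310,230), the stylus upright in its stand at (346,207), and the cigar and lighter where they were. Pose and pull (about 11.5 N) are steady, so I'm handing in.

```bash
python3 -c "
from bench import robot
print(robot.hand_in()); o=robot.observe(); print(o['t'],o['eef_pos'],o['contact_force'],o['width'])"
```

```text
the job is handed in; nothing more can be done
None
the job is handed in; nothing more can be done
```

I pressed the button with the stylus, stood the stylus back in its stand, then pulled the handle to the second stop. I handed in at about 23 s of the 72 s allowed, still gripping it.

**Last checks:**
- **Slide:** the handle was about 247 mm along the gauge by tool position. The brass tube ended at about 154 mm, against 155 mm at the stop. Over the last 0.3 s before hand-in the pose held still with a pull of about 11.5 N, above the roughly 9.5 N the springs need.
- **Stylus:** upright, with its flange seated on the stand. The detector put its tip within about 5 mm of the stand's centre and about 4 mm above the bench.
- **Loose things:** the detector placed the cigar and lighter within about 3 mm of where they started.

**Did not confirm or disagreed:**
- The detector did not find the notepad in the last picture because the arm covered it. I never went near it.
- Further pulling at the second stop only tilted the gripper, to about 2.8°, without losing the grip.
- The wrist force read about 6 N during most of the pull, below the springs' figures, and reached 11–12 N only in the final hold.
- In the last top picture (t ≈ 22 s) the detector mistook the gauge's grey block for the handle, because the arm hid it. The scene camera agreed with the tool position.

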